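# Feed one jar cap and slide it to the open jar's pocket

## Task

Press the red plunger of the bench cap feeder fully home once, so that a single teal cap is pushed out of the stack, and let the plunger spring back. Then push that cap sideways along the deck with the fingertips until it sits fully home in the pocket on the side where the open jar stands. Do not pick anything up, feed no second cap, and leave the two jars and the things around the feeder where they are.

Things in the scene. Friction and masses are not known exactly. Their poses are not given: they have to be found in the camera images.
- feeder: Cap feeder, fixed to the bench. Origin: on the axis of the upright cap magazine, at bench level; its +x is the direction in which caps are fed out, +y the side of pocket_a. Grey T-shaped base plate 6 mm thick: x 18 to 150, y -101 to 101 mm, and x -60 to 18, y -46 to 46 mm. Blue magazine block x -50 to 30, y -36 to 36 mm, 34 mm high; on it four steel rods and a ring round the stack, up to 83 mm high.
- outlet (a point): Point on the top of the aluminium deck, 14 mm above the bench and 56 mm ahead of the feeder's origin; a fed cap stops with its centre within 3 mm of it. The flat deck spans, from the feeder's origin, x 26 to 89, y -98 to 98 mm. A blue rail 6 mm high, its inner face 24.5 mm beyond this point, runs along y into both pockets and guides the cap.
- button_face (a point): Centre of the outer end face of the plunger's round red button (36 mm diameter), pressed along the feeder's +x. Sprung out it lies 124 mm behind the feeder's origin and 32 mm above the bench; it moves with the plunger. Only free bench lies behind and beneath it; at full stroke the face still stands 6 mm outside the base plate's edge.
- plunger (a joint): Travel of the plunger: 0 = sprung out, 0.058 m = fully home. The spring takes about 2.5 N to start and 7 N at full stroke (about 1 N more when pressed briskly) and brings the plunger back by itself when it is let go; then the next cap drops into place.
- cap_1: The lowest teal cap of the stack, the one that is fed: a round disc 46 mm in diameter, 12 mm high, about 20 g. Origin: centre of its underside.
- cap_2: The second teal cap, same size, lying on cap_1 at the start; it must stay in the magazine, where it drops to the deck after the press. Origin: centre of its underside. One more cap, then cap_4, lie on it.
- cap_4: The topmost of the four teal caps in the magazine, same size; it only moves down by one cap (12 mm) as the lowest is fed. Origin: centre of its underside, 50 mm above the bench at the start.
- pocket_a (a point): Where the centre of the cap's underside lies when seated in the pocket on the feeder's +y side (56 mm ahead of and 66 mm beside its origin, on the deck). A blue horseshoe, walls 6 mm high, 49 mm wide inside (1.5 mm play all round a seated cap), open towards the middle of the deck with a flared mouth; its walls begin 16 mm (the flare 26 mm) short of this point.
- pocket_b (a point): The same for the mirror-image pocket on the feeder's -y side (56 mm ahead, 66 mm beside).
- open_jar: Amber glass jar without a cap, 48 mm in diameter, 57 mm high, standing loose in one of the two ring seats of the base plate, 120 mm ahead of the feeder's origin and 66 mm to one side: directly beyond one pocket. Which side varies. Origin: centre of its underside.
- capped_jar: The same jar closed with a teal cap (58 mm high), standing in the other ring seat. Origin: centre of its underside.
- sample_jar: Bystander: small clear jar with white lid, 50 mm in diameter, 53 mm high, on the bench. Origin: centre of its underside.
- orange_cap: Bystander: orange screw cap, 52 mm in diameter, 20 mm high, on the bench. Origin: centre of its underside.
- bench_timer: Bystander: white timer with three keys, 64 x 68 x 18 mm, on the bench. Origin: centre of its underside.
Not all that is in view belongs to the job. What is shaped like the open_jar but blue or purple is not meant.

How it is judged:
On the way, in this order (a step that is already met when the one before it is completed fails the run):
1. the plunger is pressed fully home and the lowest cap stands out on the deck (value of joint plunger above 0.053 m and x of cap_1 in the frame of feeder above 0.046 m), for 0.05 s.
2. the plunger is back out and the cap sits in the pocket on the open jar's side (value of joint plunger below 0.005 m and ((y of open_jar in the frame of feeder above 0.04 m and distance between cap_1 and pocket_a below 0.005 m) or (y of open_jar in the frame of feeder below -0.04 m and distance between cap_1 and pocket_b below 0.005 m))), for 0.2 s.
At the end, for the whole second after the job is handed in: The fed cap lies flat and still on the deck, its centre within 5 mm of the centre of the pocket on the open jar's side; the plunger is sprung back out (within 5 mm) and the second cap has dropped to the bottom of the magazine and is still in it (all of step 2 and angle between cap_1's own z axis and vertical below 0.08 rad and linear speed of cap_1 below 0.01 m/s and horizontal distance between cap_2 and feeder below 0.005 m and z of cap_2 in the frame of feeder below 0.017 m); the robot touches nothing.
It fails at once if a second cap is fed out or taken from the magazine (horizontal distance between cap_2 and feeder above 0.01 m or z of cap_2 in the frame of feeder above 0.036 m or horizontal distance between cap_4 and feeder above 0.015 m or z of cap_4 in the frame of feeder above 0.062 m).
It fails at once if the cap is picked up (z of cap_1 in the frame of feeder above 0.024 m).
It fails at once if the cap is knocked off the deck (z of cap_1 in the frame of feeder below 0.008 m).
It fails at once if a jar is shifted out of its seat, lifted or tipped (distance of any of open_jar, capped_jar from where it was at the start of the episode above 0.012 m or angle between any of open_jar, capped_jar's own z axis and vertical above 0.3 rad).
It fails at once if a thing beside the feeder is disturbed (distance of any of sample_jar, orange_cap, bench_timer from where it was at the start of the episode above 0.02 m).
It also fails if it takes over 45 s, if anything falls off the work surface, if the arm or the gripper's body presses on something with over 40 N, if the wrist force passes 120 N, or if a joint passes its speed limit or range.

## Robot

A 6-joint arm with a two-finger parallel gripper is mounted at the origin on a cart in front of the work surface, level with it; the furniture and walls round the work are solid. World frame = base frame: x ahead of the robot, y to its left, z up, the work surface at z = 0. Lengths are in m, angles in rad, forces in N, time in s.
With the tool pointing down it reaches from about 0.325 to 0.775 m from the base axis. Payload 5.5 kg.
Tool frame: the origin (TCP) lies between the finger pads; the fingertips stand 19 mm ahead of it and the grasp point (between the pads) is the TCP; z points along the fingers, x is the direction in which the jaws open and shut, and the axes are right-handed (so a half turn about z gives the same grasp; the last joint's range is limited). The gripper opens to 85 mm and grips with 20 to 120 N. Pads are 22 mm wide; open, the fingers measure 114 mm over their backs; the gripper's body (76 mm by 85 mm) begins 54 mm behind the grasp point. The pads swing forward as they close: fully open they stand 13 mm farther back than shut.
Start: joints at [-1.181, 0.091, 1.231, -0, 1.82, -0.057], TCP at [0.259, -0.541, 0.22] pointing down, gripper open.
Joint ranges: [-2.87, 2.87], [-0.86, 2.18], [0.17, 2.46], [-1.51, 4.65], [0.06, 2.69], [-2.65, 2.65]. Speed limits (rad/s): [2.57, 2.57, 3.01, 3.14, 3.14, 3.14].

## Interface

Orientations are given as a unit quaternion [w, x, y, z].
In Python, from cell import robot gives the robot as it stands. The module is installed in compiled form; this text tells all that it offers.
- The arm moves only by the tool jog_arm, never from a script. Its argument "series" is a list of rows, each an object with "delta_pos": the shift along the tool's x, y, z in mm, a list of three; "rot": the turn, a rotation vector about the tool's x, y, z in rad, a list of three; "gripper": the closure, from 0 (fully open) to 1 (shut). In form: [{"delta_pos": [x, y, z], "rot": [rx, ry, rz], "gripper": gripper}, ...]. A call has 1 to 20 rows; each row is the pose to reach, as a shift and turn from the pose commanded when the call began, along the tool's axes at that moment; what a row does not reach only later rows make up. A row lasts 1/8 s, in which the tool goes at most 62.5 mm and 10.7 degrees, less where a joint would pass 70% of its speed; a pose out of reach is approached as far as the arm can. A call with a gripper value outside its range is refused whole. The fingers move at their own pace and stop on an object; the grip force is fixed at half the most. Time passes only in rows, so rows that repeat a pose let the fingers close. It gives the time, the measured TCP pose, the force and the opening at its end, in the units of the state.
- robot.get_obs(): the state, without advancing time (a new reading comes with each control period).
- robot.read_camera(name): name is "scene" or "top" or "wrist"; returns a dict with "color" (480x640x3 uint8, blue, green, red), "mtx" (3x3 intrinsics, pixels), "R" (3x3) and "t" (3): a world point X has camera coordinates R X + t; the wrist camera has in their place "tool_from_camera" (4x4, takes a point from camera to tool coordinates, whose origin is the TCP and whose axes are the tool frame's). Camera axes: x right, y down, z forward; pixel columns grow to the right and rows downward; lengths in m; the calibration is good to about 2 mm. A picture is of the moment at which its call begins: read the wrist's pose just before it. There is no depth.
- robot.job_done(): hands the job in, once; it reports no verdict.
The state is a dict: "clock": time; "q": joint angles; "qd": joint speeds; "effort": joint torques, N m; "ee_pos": TCP position; "eef_rot": TCP orientation; "contact_force": force on the tool from outside, world axes, zero at the start; "wrist_torque": the same for the moment, N m; "finger_gap": opening from 0.0 (shut) to 1.0 (fully open).
Only numpy, scipy, OpenCV 4.12 (cv2) and the standard library are available. Lean on these libraries where they do the work, as an engineer would, in place of code of your own. Each camera call takes 0.05 s, during which the arm holds its last target.

## Working session

There is one attempt and no reset: what is moved stays moved. The work goes in short steps, Python scripts to look and compute and a tool call to move; the robot and the scene stay as the last step left them, time stands still between calls to the robot, and variables do not carry over. Pictures are saved under pics/ and viewed, and the job is handed in when it is done.

Besides the shell and the picture viewer there is one more tool, called after "Emit:" as name([rows], argument=value, ...), one row to a line, values as JSON. jog_arm: Moves the arm, as the interface text tells. Its arguments: {"type":"object","properties":{"series":{"type":"array"}},"required":["series"]}

```bash
mkdir -p pics
python3 - <<'E'
from cell import robot
import cv2
o=robot.get_obs(); print(o)
for n in ["scene","top"]:
    c=robot.read_camera(n); cv2.imwrite(f"pics/{n}0.png",c["color"]); print(n,c["mtx"],c["R"],c["t"])
    import numpy as np; np.savez(f"{n}0.npz",**{k:c[k] for k in("color","mtx","R","t")})
E
```

```text
{'clock': 0.0, 'q': array([-1.18072442e+00,  9.18853152e-02,  1.23192409e+00, -9.14077689e-06,
        1.81976194e+00, -5.66894266e-02]), 'qd': array([-0.00212958,  0.00132358, -0.00084165,  0.00101814,  0.00014845,
        0.00035447]), 'effort': array([-1.56473816e-03, -4.58731771e+01, -4.18030250e+01, -3.32092968e-04,
        1.14748735e-02,  3.10362441e-05]), 'ee_pos': array([ 0.25911477, -0.54083094,  0.21911346]), 'eef_rot': array([-5.70193795e-04,  8.46180709e-01, -5.32895139e-01, -8.08519620e-04]), 'contact_force': array([ 0.59280364, -0.39561225,  0.55968759]), 'wrist_torque': array([ 0.00362774, -0.02817787,  0.00356696]), 'finger_gap': 1.0006690771249034}
scene [[503.08297588   0.         323.32243291]
 [  0.         503.08297588 235.96875218]
 [  0.           0.           1.        ]] [[-0.63400072 -0.77332759 -0.00274225]
 [-0.34756282  0.28810814 -0.89229692]
 [ 0.69082789 -0.56476378 -0.45144069]] [0.40086084 0.26219287 1.08397362]
top [[510.07868051   0.         314.51657492]
 [  0.         510.07868051 241.20317404]
 [  0.           0.           1.        ]] [[-1.37853776e-02 -9.99904835e-01  5.32402342e-04]
 [-9.83247696e-01  1.34589432e-02 -1.81776853e-01]
 [ 1.81752389e-01 -3.02934594e-03 -9.83339663e-01]] [0.01808427 0.60259941 1.13101479]
```

View pics/scene0.png

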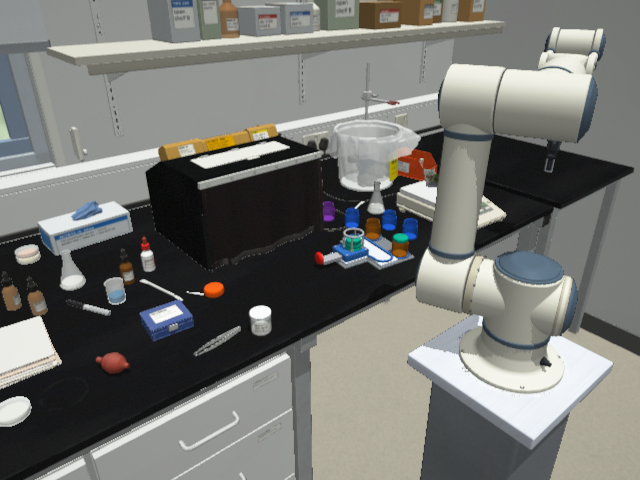

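View pics/top0.png

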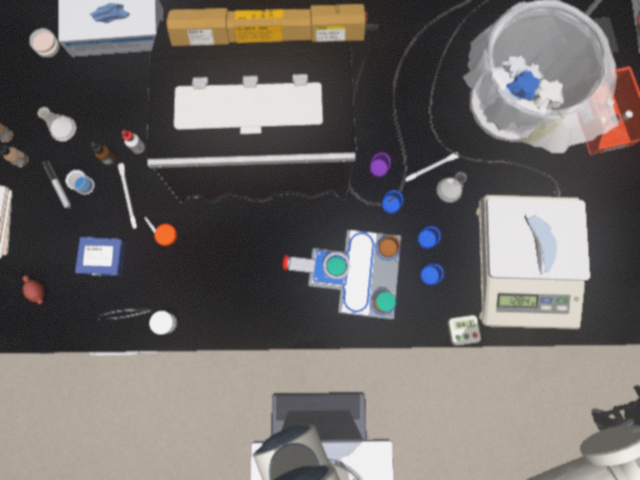

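The top view shows the feeder at about (345,270), with its red button at (287,263) on the left, so feeder +x points image right (roughly world -y). The amber open jar is at (388,246) and the capped jar at (385,300). The blue cups at (393,202), (429,237) and (432,273) and the purple one at (380,164) are decoys. I'll confirm this in an enlarged crop and measure.

```bash
cat > h.py <<'E'
import numpy as np, cv2
def ray(c,u,v,z):
    K,R,t=c["mtx"],c["R"],c["t"]
    d=R.T@np.linalg.inv(K)@np.array([u,v,1.]); o=-R.T@t
    return o+d*(z-o[2])/d[2]
def proj(c,X):
    p=c["R"]@np.asarray(X)+c["t"]; p=c["mtx"]@p; return p[:2]/p[2]
E
python3 - <<'E'
import numpy as np,cv2
from h import *
c=np.load("top0.npz"); im=c["color"]
cr=im[215:335,270:430]; cv2.imwrite("pics/crop0.png",cv2.resize(cr,None,fx=5,fy=5,interpolation=cv2.INTER_CUBIC))
hsv=cv2.cvtColor(im,cv2.COLOR_BGR2HSV)
def blobs(name,lo,hi,z):
    m=cv2.inRange(hsv,lo,hi); m[:,:270]=0;m[:,450:]=0;m[:215]=0;m[335:]=0
    n,l,s,ce=cv2.connectedComponentsWithStats(m)
    for i in range(1,n):
        if s[i,4]>15: print(name,s[i],ce[i].round(1),ray(c,*ce[i],z).round(4))
blobs("teal",(70,90,60),(92,255,255),.062)
blobs("red",(0,120,80),(6,255,255),.032); 
blobs("amber",(7,90,40),(20,255,255),.057)
blobs("grey",(95,15,100),(125,90,255),.006)
E
```

```text
teal [327 257  19  18 271] [335.9 265.8] [ 0.5435 -0.0385  0.062 ]
teal [376 291  21  21 308] [385.7 301. ] [ 0.4616 -0.1494  0.062 ]
red [282 255   7  16  62] [284.7 262. ] [0.5584 0.0806 0.032 ]
amber [379 235  22  22 332] [389.1 245.7] [ 0.5894 -0.1628  0.057 ]
amber [374 301   6  10  18] [375.7 305.9] [ 0.4512 -0.1269  0.057 ]
grey [ 308  230   92   89 2360] [362.9 275. ] [ 0.5281 -0.105   0.006 ]
```

View pics/crop0.png

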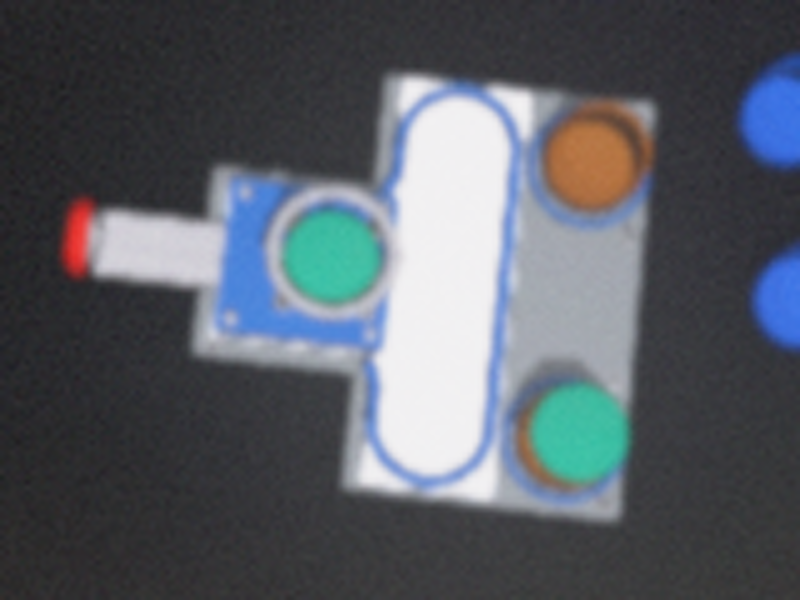

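The crop confirms it: the uncapped amber jar is at the upper right (feeder +y, so pocket_a), and the teal-capped one is at the lower right. Next I fit the feeder pose from the base plate corners.

```bash
cat >> h.py <<'E'
def fit(F,W):
    F=np.array(F,float);W=np.array(W,float); f=F.mean(0);w=W.mean(0)
    H=((F-f).T@(W-w)); a=np.arctan2(H[0,1]-H[1,0],H[0,0]+H[1,1])
    R=np.array([[np.cos(a),-np.sin(a)],[np.sin(a),np.cos(a)]]); o=w-R@f
    return o,a,R,(W-(F@R.T+o))
E
python3 - <<'E'
from h import *
c=np.load("top0.npz"); im=c["color"]
F=[(150,101),(150,-101),(18,-101),(18,101),(-60,46),(-60,-46)]
P=np.array([(657,100),(620,522),(343,490),(385,72),(213,163),(192,355)])/5-.4+[270,215]
W=[ray(c,u,v,.006)[:2] for u,v in P]
o,a,R,r=fit(np.array(F)/1000,W); print(o,a,(r*1000).round(1))
for n,p,z in [("mag",(0,0),.062),("button",(-.124,0),.032),("outlet",(.056,0),.014),("pa",(.056,.066),.014),("pb",(.056,-.066),.014),("oj",(.12,.066),0),("cj",(.12,-.066),.058)]:
    w=R@p+o; print(n,w.round(4),proj(c,[*w,z]).round(1))
s=np.load("scene0.npz")
for p,z in [((-.124,0),.032),((0,0),.062),((.12,-.066),.058)]:
    w=R@p+o; print("scene",proj(s,[*w,z]).round(1))
hs=cv2.cvtColor(s["color"],cv2.COLOR_BGR2HSV)
for lo,hi in [((0,120,80),(6,255,255)),((70,90,60),(92,255,255))]:
    m=cv2.inRange(hs,lo,hi);m[:,:300]=0;m[:,420:]=0;m[:220]=0;m[275:]=0
    n,l,st,ce=cv2.connectedComponentsWithStats(m)
    for i in range(1,n):
        if st[i,4]>15: print(st[i],ce[i].round(1))
cv2.imwrite("pics/crop1.png",cv2.resize(s["color"][190:280,295:435],None,fx=5,fy=5,interpolation=cv2.INTER_CUBIC))
for n,(u,v),z in [("timer",(464,330),.018),("blue",(432,273),.05),("blue2",(429,237),.05),("sample",(162,322),.053),("blue3",(393,202),.05),("hoodedge",(350,158),.25)]: print(n,ray(c,u,v,z).round(3))
E
```

```text
[ 0.54294873 -0.03854481] -1.6973406688074228 [[ 1.1 -0.6]
 [-1.   0.4]
 [-0.9 -0.3]
 [ 0.2  0.3]
 [ 1.1  0.3]
 [-0.5 -0.1]]
mag [ 0.5429 -0.0385] [336.  266.1]
button [0.5586 0.0845] [283.1 261.9]
outlet [ 0.5359 -0.0941] [358.5 271.4]
pa [ 0.6014 -0.1024] [361.2 244.3]
pb [ 0.4704 -0.0858] [355.8 299. ]
oj [ 0.5933 -0.1659] [386.9 248.2]
cj [ 0.4623 -0.1493] [385.4 300.8]
scene [316.6 258.8]
scene [353.2 238.4]
scene [400.1 238.3]
[315 251   8  13  82] [318.7 257.4]
[393 233  16  10 126] [400.  237.6]
[346 237   5  13  60] [348.  243.3]
[353 238   8  13 100] [356.4 243.8]
timer [ 0.395 -0.335  0.018]
blue [ 0.525 -0.261  0.05 ]
blue2 [ 0.61  -0.258  0.05 ]
sample [0.422 0.358 0.053]
blue3 [ 0.696 -0.177  0.05 ]
hoodedge [ 0.735 -0.063  0.25 ]
```

View pics/crop1.png

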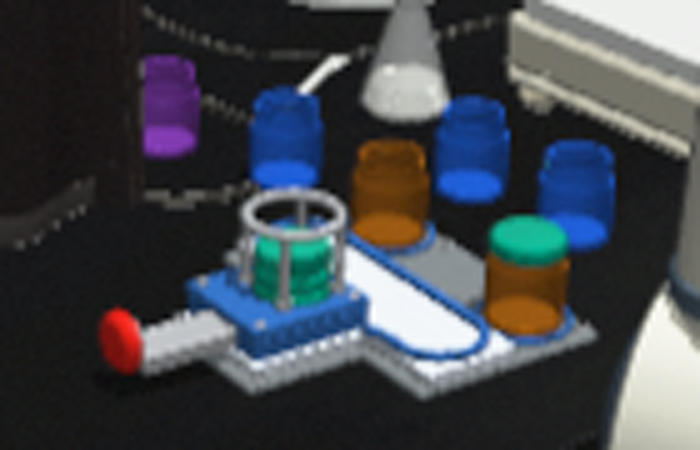

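```bash
cat >> h.py <<'E'
from scipy.spatial.transform import Rotation as Ro
O=np.array([.54295,-.03854]);A=-1.69734
RF=np.array([[np.cos(A),-np.sin(A)],[np.sin(A),np.cos(A)]])
def st(robot,targets=()):
    o=robot.get_obs(); q=o["eef_rot"]; T=Ro.from_quat([q[1],q[2],q[3],q[0]])
    p=o["ee_pos"]; f=RF.T@(p[:2]-O)
    print("t %.2f feeder-frame TCP mm"%o["clock"],(f*1000).round(1),"z",(p[2]*1000).round(1),"F(feeder)",(RF.T@o["contact_force"][:2]).round(2),o["contact_force"][2].round(2),"gap",round(o["finger_gap"],3))
    D=np.column_stack([[*RF[:,1],0],[*RF[:,0],0],[0,0,-1]])
    print("rot to aligned",(T.inv()*Ro.from_matrix(D)).as_rotvec().round(3))
    for x,y,z in targets:
        w=np.array([*(RF@[x/1000,y/1000]+O),z/1000]); print((x,y,z),"delta",(T.inv().apply(w-p)*1000).round(1))
E
python3 - <<'E'
from h import *
from cell import robot
st(robot,[(-160,0,180)])
E
```

```text
t 0.10 feeder-frame TCP mm [ 534.1 -218.1] z 219.3 F(feeder) [ 0.66 -0.64] 0.54 gap 0.997
rot to aligned [-0.001  0.002 -0.997]
(-160, 0, 180) delta [-464.7 -559.8   40.1]
```

Emit:
jog_arm([
  {"delta_pos": [-232, -280, 10], "rot": [0, 0, -0.5], "gripper": 1},
  {"delta_pos": [-465, -560, 40], "rot": [-0.001, 0.002, -0.997], "gripper": 1},
  {"delta_pos": [-465, -560, 40], "rot": [-0.001, 0.002, -0.997], "gripper": 1},
  {"delta_pos": [-465, -560, 40], "rot": [-0.001, 0.002, -0.997], "gripper": 1},
  {"delta_pos": [-465, -560, 40], "rot": [-0.001, 0.002, -0.997], "gripper": 1},
  {"delta_pos": [-465, -560, 40], "rot": [-0.001, 0.002, -0.997], "gripper": 1},
  {"delta_pos": [-465, -560, 40], "rot": [-0.001, 0.002, -0.997], "gripper": 1},
  {"delta_pos": [-465, -560, 40], "rot": [-0.001, 0.002, -0.997], "gripper": 1},
  {"delta_pos": [-465, -560, 40], "rot": [-0.001, 0.002, -0.997], "gripper": 1},
  {"delta_pos": [-465, -560, 40], "rot": [-0.001, 0.002, -0.997], "gripper": 1},
  {"delta_pos": [-465, -560, 40], "rot": [-0.001, 0.002, -0.997], "gripper": 1},
  {"delta_pos": [-465, -560, 40], "rot": [-0.001, 0.002, -0.997], "gripper": 1},
  {"delta_pos": [-465, -560, 40], "rot": [-0.001, 0.002, -0.997], "gripper": 1},
  {"delta_pos": [-465, -560, 40], "rot": [-0.001, 0.002, -0.997], "gripper": 1},
  {"delta_pos": [-465, -560, 40], "rot": [-0.001, 0.002, -0.997], "gripper": 1},
  {"delta_pos": [-465, -560, 40], "rot": [-0.001, 0.002, -0.997], "gripper": 1},
  {"delta_pos": [-465, -560, 40], "rot": [-0.001, 0.002, -0.997], "gripper": 1},
])

```text
clock: 2.22
ee_pos: [0.5634, 0.1195, 0.1806]
eef_rot: [0.001, 0.998, -0.064, 0.001]
contact_force: [-1.0, 0.5, -0.1]
finger_gap: -0.001
```

Run:
```python
from h import *
from cell import robot
st(robot,[(-160,0,36)])
c=robot.read_camera("wrist"); cv2.imwrite("pics/w1.png",c["color"]); print(c["tool_from_camera"],c["mtx"])
```

```text
t 2.23 feeder-frame TCP mm [-159.4    0.3] z 180.6 F(feeder) [-0.35 -1.04] -0.06 gap -0.001
rot to aligned [ 0.002 -0.002 -0.001]
(-160, 0, 36) delta [ -0.6  -0.8 144.6]
[[ 9.99999686e-01  5.88349801e-04 -5.30120829e-04 -2.02532157e-03]
 [-4.11962405e-04  9.58146045e-01  2.86279562e-01 -7.39293918e-02]
 [ 6.76365698e-04 -2.86279253e-01  9.58145987e-01 -1.53514101e-01]
 [ 0.00000000e+00  0.00000000e+00  0.00000000e+00  1.00000000e+00]] [[371.47838288   0.         320.51191327]
 [  0.         371.47838288 245.12699594]
 [  0.           0.           1.        ]]
```

View pics/w1.png

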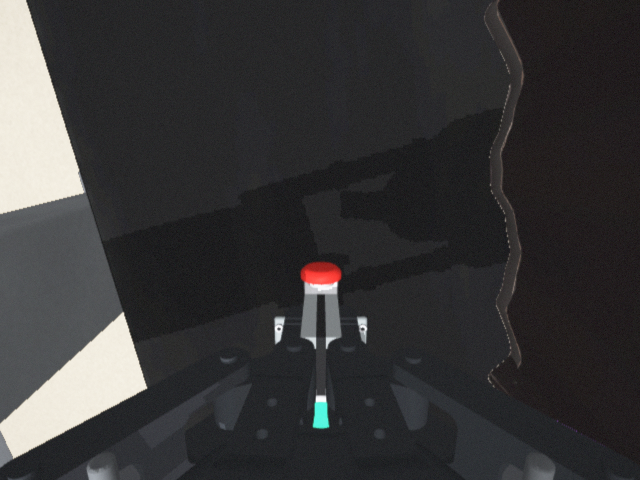

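The wrist view shows the red button at (321,272), laterally centred under the closed fingers at (320,290), so I can descend behind the button face.

Emit:
jog_arm([
  {"delta_pos": [-0.6, -5, 50], "rot": [0, 0, 0], "gripper": 1},
  {"delta_pos": [-0.6, -5, 100], "rot": [0, 0, 0], "gripper": 1},
  {"delta_pos": [-0.6, -5, 130], "rot": [0, 0, 0], "gripper": 1},
  {"delta_pos": [-0.6, -5, 146], "rot": [0, 0, 0], "gripper": 1},
  {"delta_pos": [-0.6, -5, 146], "rot": [0, 0, 0], "gripper": 1},
  {"delta_pos": [-0.6, -5, 146], "rot": [0, 0, 0], "gripper": 1},
])

```text
clock: 3.02
ee_pos: [0.5647, 0.1251, 0.0363]
eef_rot: [0.001, 0.998, -0.063, 0.002]
contact_force: [0.8, -0.1, -0.3]
finger_gap: -0.005
```

Run:
```python
from h import *
from cell import robot
st(robot,[(-135,0,34),(-77,0,34)])
c=robot.read_camera("wrist"); cv2.imwrite("pics/w2.png",c["color"][150:450,120:520])
c=robot.read_camera("scene"); cv2.imwrite("pics/s2.png",cv2.resize(c["color"][170:290,270:430],None,fx=5,fy=5,interpolation=cv2.INTER_CUBIC))
```

```text
t 3.02 feeder-frame TCP mm [-165.1    0.9] z 36.3 F(feeder) [-0.    0.78] -0.28 gap -0.005
rot to aligned [ 0.001 -0.004 -0.001]
(-135, 0, 34) delta [-0.9 30.1  2.3]
(-77, 0, 34) delta [-0.9 88.1  2.4]
```

View pics/w2.png

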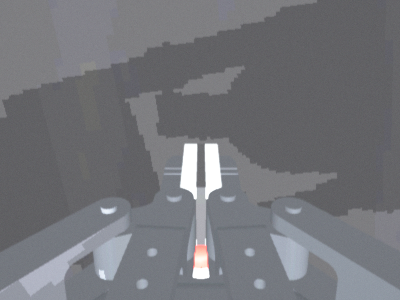

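View pics/s2.png

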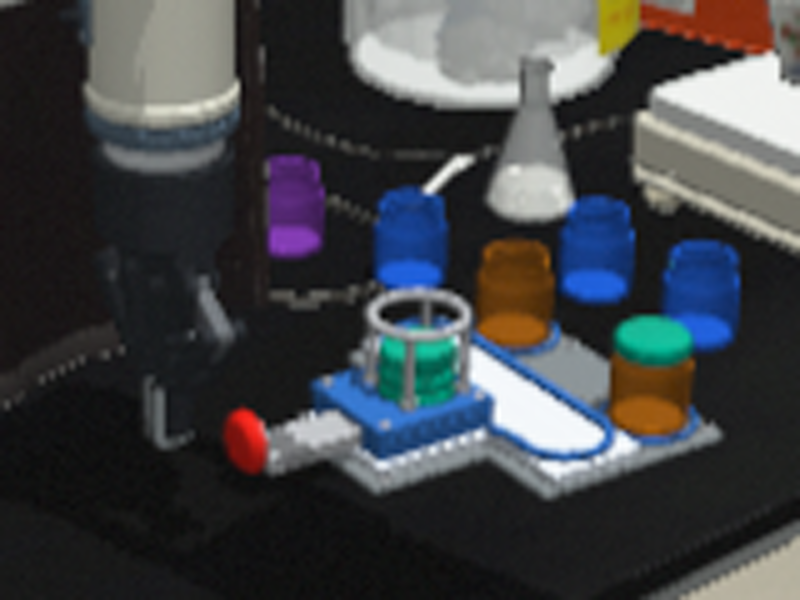

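Emit:
jog_arm([
  {"delta_pos": [-1, 15, 2], "rot": [0, 0, 0], "gripper": 1},
  {"delta_pos": [-1, 26, 2], "rot": [0, 0, 0], "gripper": 1},
  {"delta_pos": [-1, 32, 2], "rot": [0, 0, 0], "gripper": 1},
  {"delta_pos": [-1, 40, 2], "rot": [0, 0, 0], "gripper": 1},
  {"delta_pos": [-1, 48, 2], "rot": [0, 0, 0], "gripper": 1},
  {"delta_pos": [-1, 56, 2], "rot": [0, 0, 0], "gripper": 1},
  {"delta_pos": [-1, 64, 2], "rot": [0, 0, 0], "gripper": 1},
  {"delta_pos": [-1, 70, 2], "rot": [0, 0, 0], "gripper": 1},
  {"delta_pos": [-1, 76, 2], "rot": [0, 0, 0], "gripper": 1},
  {"delta_pos": [-1, 81, 2], "rot": [0, 0, 0], "gripper": 1},
  {"delta_pos": [-1, 85, 2], "rot": [0, 0, 0], "gripper": 1},
  {"delta_pos": [-1, 85, 2], "rot": [0, 0, 0], "gripper": 1},
])

```text
clock: 4.62
ee_pos: [0.5519, 0.0418, 0.0329]
eef_rot: [-0.0, 0.998, -0.063, 0.001]
contact_force: [-0.3, 5.6, 1.2]
finger_gap: 0.002
```

Run:
```python
from h import *
from cell import robot
st(robot,[(-77,0,34)])
c=robot.read_camera("top"); cv2.imwrite("pics/t3.png",cv2.resize(c["color"][215:335,270:430],None,fx=5,fy=5,interpolation=cv2.INTER_CUBIC))
```

```text
t 4.62 feeder-frame TCP mm [-80.8  -1.2] z 32.9 F(feeder) [-5.47 -1.04] 1.24 gap 0.002
rot to aligned [-0.001 -0.002  0.   ]
(-77, 0, 34) delta [ 1.2  3.8 -1.1]
```

View pics/t3.png

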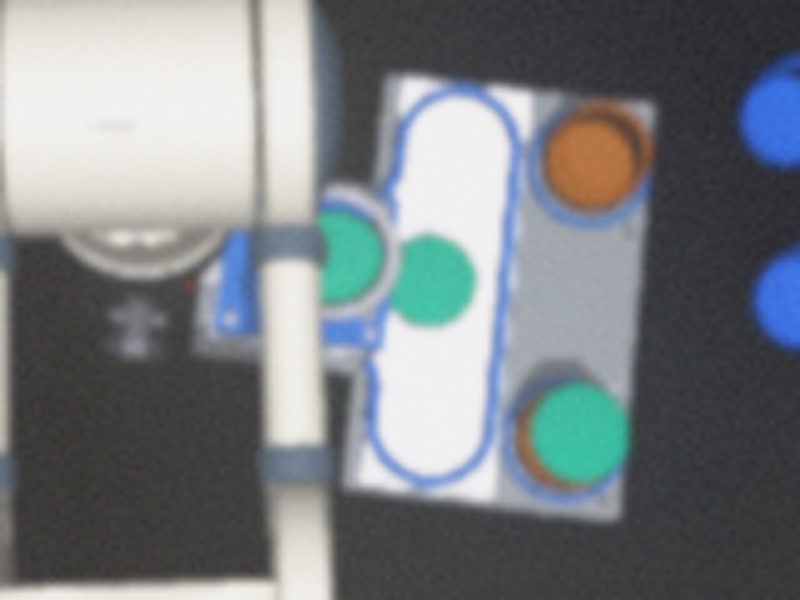

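The cap is now largely out on the deck at crop (432,281), but the force has not reached the stop yet. I'll press the last few mm.

Emit:
jog_arm([
  {"delta_pos": [1, 2, 0], "rot": [0, 0, 0], "gripper": 1},
  {"delta_pos": [1, 4, 0], "rot": [0, 0, 0], "gripper": 1},
  {"delta_pos": [1, 5, 0], "rot": [0, 0, 0], "gripper": 1},
  {"delta_pos": [1, 5, 0], "rot": [0, 0, 0], "gripper": 1},
])

```text
clock: 5.18
ee_pos: [0.5516, 0.0373, 0.0329]
eef_rot: [-0.001, 0.998, -0.063, -0.0]
contact_force: [-2.2, 7.9, 3.7]
finger_gap: 0.004
```

Run:
```python
from h import *
from cell import robot
for i in range(4): st(robot); 
c=robot.read_camera("top"); st(robot)
```

```text
t 5.17 feeder-frame TCP mm [-76.3  -1. ] z 32.9 F(feeder) [-7.53 -3.17] 3.72 gap 0.004
rot to aligned [-0.001  0.     0.001]
t 5.17 feeder-frame TCP mm [-76.3  -1. ] z 32.9 F(feeder) [-7.53 -3.17] 3.72 gap 0.004
rot to aligned [-0.001  0.     0.001]
t 5.17 feeder-frame TCP mm [-76.3  -1. ] z 32.9 F(feeder) [-7.53 -3.17] 3.72 gap 0.004
rot to aligned [-0.001  0.     0.001]
t 5.17 feeder-frame TCP mm [-76.3  -1. ] z 32.9 F(feeder) [-7.53 -3.17] 3.72 gap 0.004
rot to aligned [-0.001  0.     0.001]
t 5.22 feeder-frame TCP mm [-76.3  -1. ] z 32.8 F(feeder) [-7.34 -4.76] 3.97 gap 0.001
rot to aligned [-0.001  0.     0.001]
```

Emit:
jog_arm([
  {"delta_pos": [0, 1.5, 0], "rot": [0, 0, 0], "gripper": 1},
  {"delta_pos": [0, 3, 0], "rot": [0, 0, 0], "gripper": 1},
  {"delta_pos": [0, 3, 0], "rot": [0, 0, 0], "gripper": 1},
])

```text
clock: 5.6
ee_pos: [0.5512, 0.0346, 0.0329]
eef_rot: [-0.001, 0.998, -0.063, -0.0]
contact_force: [-3.5, 8.4, 3.2]
finger_gap: -0.002
```

Run:
```python
from h import *
from cell import robot
st(robot)
c=robot.read_camera("top"); st(robot)
hsv=cv2.cvtColor(c["color"],cv2.COLOR_BGR2HSV)
m=cv2.inRange(hsv,(70,90,60),(92,255,255)); m[:,:346]=0;m[:,367]=0;m[:,374:]=0;m[:255]=0;m[300:]=0
k,_=cv2.findContours(m,0,2); k=max(k,key=cv2.contourArea); (u,v),r=cv2.minEnclosingCircle(k); print(u,v,r,(RF.T@(ray(c,u,v,.026)[:2]-O)*1000).round(1))
cv2.imwrite("pics/t4.png",cv2.resize(c["color"][215:335,270:430],None,fx=5,fy=5,interpolation=cv2.INTER_CUBIC))
```

```text
t 5.60 feeder-frame TCP mm [-73.6  -1. ] z 32.9 F(feeder) [-7.92 -4.49] 3.18 gap -0.002
rot to aligned [-0.002  0.     0.001]
t 5.65 feeder-frame TCP mm [-73.5  -1. ] z 32.8 F(feeder) [-8.19 -3.74] 3.4 gap -0.006
rot to aligned [-0.002  0.     0.001]
358.1956481933594 271.0652160644531 8.799752235412598 [54.3 -0.9]
```

View pics/t4.png

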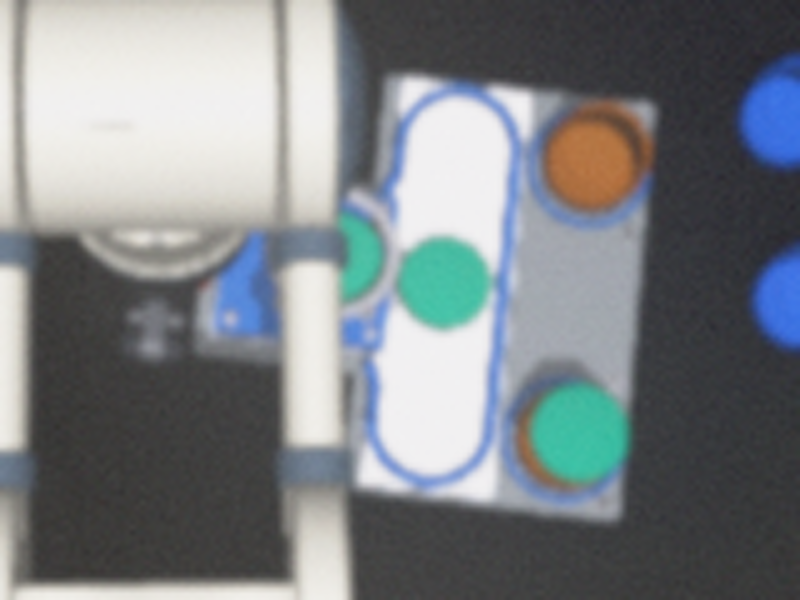

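Emit:
jog_arm([
  {"delta_pos": [0, 1.5, 0], "rot": [0, 0, 0], "gripper": 1},
  {"delta_pos": [0, 3, 0], "rot": [0, 0, 0], "gripper": 1},
  {"delta_pos": [0, 3, 0], "rot": [0, 0, 0], "gripper": 1},
])

```text
clock: 6.02
ee_pos: [0.5513, 0.034, 0.0333]
eef_rot: [-0.003, 0.998, -0.062, 0.001]
contact_force: [-1.6, 15.6, 4.0]
finger_gap: 0.006
```

```bash
cat >> h.py <<'E'
def cap(c,off=0):
    hsv=cv2.cvtColor(c["color"],cv2.COLOR_BGR2HSV)
    m=cv2.inRange(hsv,(70,90,60),(92,255,255)); m[:,:348]=0;m[:,374:]=0;m[:225]=0;m[300:]=0
    k,_=cv2.findContours(m,0,2); k=max(k,key=cv2.contourArea); (u,v),r=cv2.minEnclosingCircle(k); M=cv2.moments(m,True); a=M["m00"]
    cu,cv_=M["m10"]/a,M["m01"]/a
    print("cap px",round(u,1),round(v,1),r,(RF.T@(ray(c,u,v,.026)[:2]-O)*1000).round(1),"centroid",round(cu,1),round(cv_,1),a,(RF.T@(ray(c,cu,cv_,.026)[:2]-O)*1000).round(1))
E
python3 - <<'E'
from h import *
from cell import robot
st(robot)
c=robot.read_camera("top"); cap(c)
E
```

```text
t 6.03 feeder-frame TCP mm [-73.   -0.9] z 33.3 F(feeder) [-15.31  -3.51] 4.03 gap 0.006
rot to aligned [-0.006 -0.001  0.002]
cap px 358.5 271.0 8.732224464416504 [55.  -0.7] centroid 358.5 271.0 237.0 [54.9 -0.7]
```

The force rose to 15 N with no further travel, so the plunger is fully home and the cap is at about (55,-0.7). I'll back off, rise, and move above the deck.

Emit:
jog_arm([
  {"delta_pos": [0, -10, 0], "rot": [0, 0, 0], "gripper": 1},
  {"delta_pos": [0, -25, 0], "rot": [0, 0, 0], "gripper": 1},
  {"delta_pos": [0, -40, 0], "rot": [0, 0, 0], "gripper": 1},
  {"delta_pos": [0, -55, 0], "rot": [0, 0, 0], "gripper": 1},
  {"delta_pos": [0, -70, 0], "rot": [0, 0, 0], "gripper": 1},
  {"delta_pos": [0, -90, 0], "rot": [0, 0, 0], "gripper": 1},
  {"delta_pos": [0, -95, 0], "rot": [0, 0, 0], "gripper": 1},
  {"delta_pos": [0, -95, -40], "rot": [0, 0, 0], "gripper": 1},
  {"delta_pos": [0, -95, -90], "rot": [0, 0, 0], "gripper": 1},
  {"delta_pos": [0, -95, -125], "rot": [0, 0, 0], "gripper": 1},
  {"delta_pos": [0, -95, -130], "rot": [0, 0, 0], "gripper": 1},
  {"delta_pos": [-10, -50, -130], "rot": [0, 0, 0], "gripper": 1},
  {"delta_pos": [-20, 0, -130], "rot": [0, 0, 0], "gripper": 1},
  {"delta_pos": [-35, 50, -130], "rot": [0, 0, 0], "gripper": 1},
  {"delta_pos": [-45, 100, -130], "rot": [0, 0, 0], "gripper": 1},
  {"delta_pos": [-52, 127, -130], "rot": [0, 0, 0], "gripper": 1},
  {"delta_pos": [-52, 127, -130], "rot": [0, 0, 0], "gripper": 1},
  {"delta_pos": [-52, 127, -130], "rot": [0, 0, 0], "gripper": 1},
])

```text
clock: 8.32
ee_pos: [0.4835, -0.0889, 0.1614]
eef_rot: [0.001, 0.998, -0.063, -0.0]
contact_force: [-0.1, 0.1, 0.7]
finger_gap: 0.003
```

Run:
```python
from h import *
from cell import robot
st(robot,[(56,-52,38)])
c=robot.read_camera("top"); cv2.imwrite("pics/t5.png",cv2.resize(c["color"][215:335,270:430],None,fx=5,fy=5,interpolation=cv2.INTER_CUBIC))
c=robot.read_camera("wrist"); cv2.imwrite("pics/w5.png",c["color"])
```

```text
t 8.32 feeder-frame TCP mm [ 57.5 -52.7] z 161.4 F(feeder) [-0.06 -0.1 ] 0.67 gap 0.003
rot to aligned [ 0.001  0.    -0.001]
(56, -52, 38) delta [  0.7  -1.6 123.4]
```

View pics/t5.png

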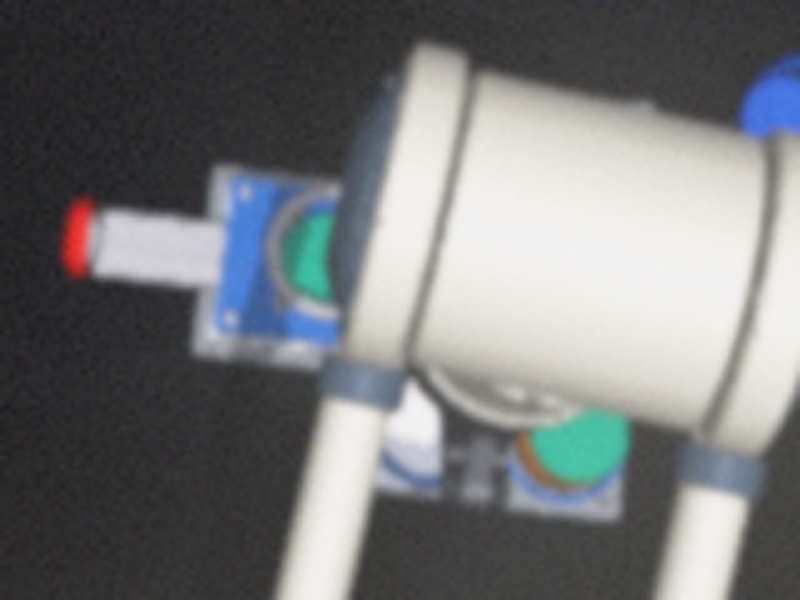

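View pics/w5.png

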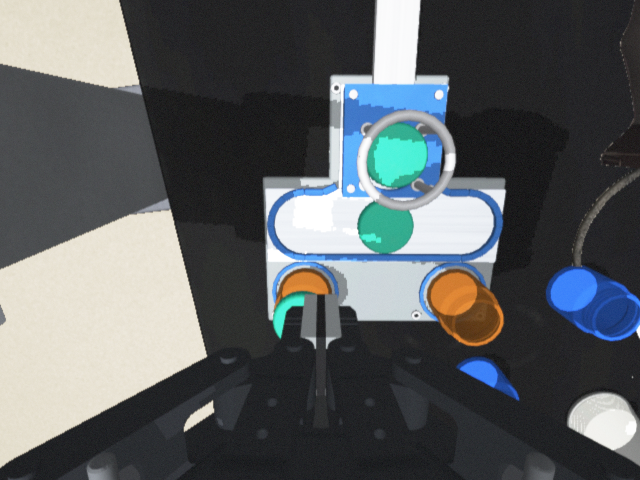

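The wrist view shows the red button is out again, the fed cap on the deck at (386,228), and the open jar at (455,295). I'll descend beside the cap.

Emit:
jog_arm([
  {"delta_pos": [0, -1.5, 50], "rot": [0, 0, 0], "gripper": 1},
  {"delta_pos": [0, -1.5, 90], "rot": [0, 0, 0], "gripper": 1},
  {"delta_pos": [0, -1.5, 112], "rot": [0, 0, 0], "gripper": 1},
  {"delta_pos": [0, -1.5, 123], "rot": [0, 0, 0], "gripper": 1},
  {"delta_pos": [0, -1.5, 123], "rot": [0, 0, 0], "gripper": 1},
  {"delta_pos": [0, -1.5, 123], "rot": [0, 0, 0], "gripper": 1},
])

```text
clock: 9.18
ee_pos: [0.4848, -0.0881, 0.041]
eef_rot: [0.001, 0.998, -0.063, 0.002]
contact_force: [0.6, -1.2, -0.3]
finger_gap: 0.001
```

```bash
cat >> h.py <<'E'
def wrist(robot,pts,z):
    o=robot.get_obs(); q=o["eef_rot"]; T=np.eye(4);T[:3,:3]=Ro.from_quat([q[1],q[2],q[3],q[0]]).as_matrix();T[:3,3]=o["ee_pos"]
    c=robot.read_camera("wrist"); M=T@c["tool_from_camera"]; w={"mtx":c["mtx"],"R":M[:3,:3].T,"t":-M[:3,:3].T@M[:3,3],"color":c["color"]}
    return w
E
python3 - <<'E'
from h import *
from cell import robot
st(robot,[(56,28.5,38)])
w=wrist(robot,0,0); cv2.imwrite("pics/w6.png",w["color"]); np.savez("w6.npz",**w)
c=robot.read_camera("scene"); cv2.imwrite("pics/s6.png",cv2.resize(c["color"][170:290,290:450],None,fx=5,fy=5,interpolation=cv2.INTER_CUBIC))
E
```

```text
t 9.18 feeder-frame TCP mm [ 56.5 -51.4] z 41.0 F(feeder) [1.14 0.75] -0.34 gap 0.001
rot to aligned [ 0.002 -0.003 -0.   ]
(56, 28.5, 38) delta [79.9 -0.5  3.2]
```

View pics/w6.png

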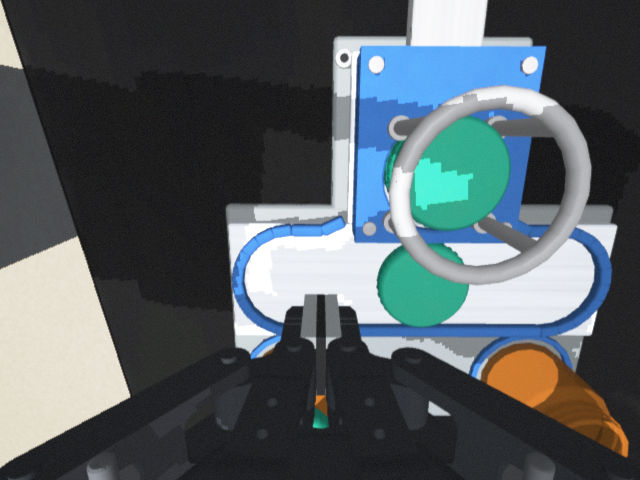

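View pics/s6.png

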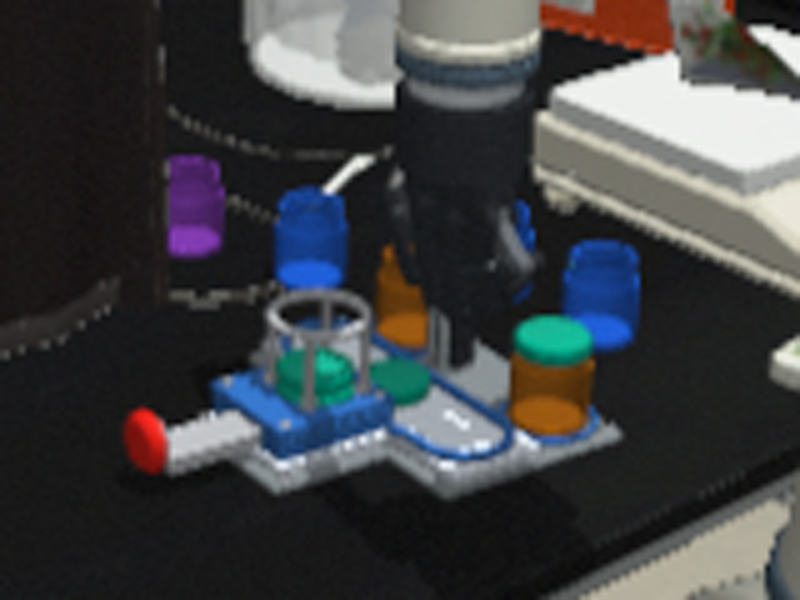

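Run:
```python
from h import *
w=np.load("w6.npz")
for u,v in [(423,285),(378,285),(469,283),(320,297),(610,275),(420,332)]:
  print((u,v),(RF.T@(ray(w,u,v,.026 if v in(285,283) else .02)[:2]-O)*1000).round(1))
```

```text
(423, 285) [53.4 -3.3]
(378, 285) [ 53.3 -25.4]
(469, 283) [52.3 19.1]
(320, 297) [ 62.5 -53.7]
(610, 275) [50.5 92.3]
(420, 332) [82.7 -1. ]
```

Emit:
jog_arm([
  {"delta_pos": [0, 0, 1.5], "rot": [0, 0, 0], "gripper": 1},
  {"delta_pos": [0, 0, 3], "rot": [0, 0, 0], "gripper": 1},
  {"delta_pos": [0, 0, 3], "rot": [0, 0, 0], "gripper": 1},
])

```text
clock: 9.65
ee_pos: [0.4838, -0.0882, 0.0364]
eef_rot: [0.001, 0.998, -0.064, 0.0]
contact_force: [-0.2, -0.1, 0.7]
finger_gap: -0.004
```

Emit:
jog_arm([
  {"delta_pos": [6, 0, -1], "rot": [0, 0, 0], "gripper": 1},
  {"delta_pos": [11, 0, -1], "rot": [0, 0, 0], "gripper": 1},
  {"delta_pos": [15, 0, -1], "rot": [0, 0, 0], "gripper": 1},
  {"delta_pos": [19, 0, -1], "rot": [0, 0, 0], "gripper": 1},
  {"delta_pos": [23, 0, -1], "rot": [0, 0, 0], "gripper": 1},
  {"delta_pos": [27, 0, -1], "rot": [0, 0, 0], "gripper": 1},
  {"delta_pos": [31, 0, -1], "rot": [0, 0, 0], "gripper": 1},
  {"delta_pos": [35, 0, -1], "rot": [0, 0, 0], "gripper": 1},
  {"delta_pos": [39, 0, -1], "rot": [0, 0, 0], "gripper": 1},
  {"delta_pos": [43, 0, -1], "rot": [0, 0, 0], "gripper": 1},
  {"delta_pos": [46, 0, -1], "rot": [0, 0, 0], "gripper": 1},
  {"delta_pos": [46, 0, -1], "rot": [0, 0, 0], "gripper": 1},
])

```text
clock: 11.15
ee_pos: [0.5297, -0.094, 0.0376]
eef_rot: [0.001, 0.998, -0.063, 0.001]
contact_force: [1.1, -0.8, -0.1]
finger_gap: 0.001
```

Run:
```python
from h import *
from cell import robot
st(robot,[(56,28.5,38)])
w=wrist(robot,0,0); cv2.imwrite("pics/w7.png",w["color"]); np.savez("w7.npz",**w)
```

```text
t 11.15 feeder-frame TCP mm [56.7 -6.2] z 37.6 F(feeder) [0.67 1.19] -0.13 gap 0.001
rot to aligned [ 0.002 -0.001 -0.   ]
(56, 28.5, 38) delta [34.7 -0.7 -0.3]
```

View pics/w7.png

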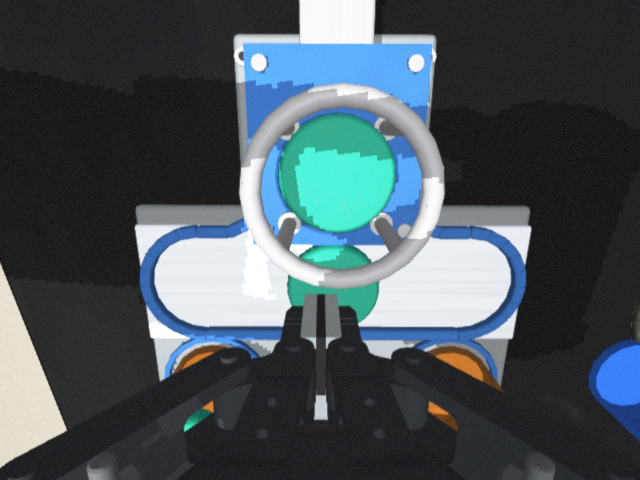

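The wrist view shows the cap at about (333,285) with the fingertips in front of it, so I need to check whether the cap moved or the tips passed over it.

Run:
```python
from h import *
from cell import robot
w=np.load("w7.npz")
for u,v in [(333,285),(288,285),(379,285)]: print((u,v),(RF.T@(ray(w,u,v,.026)[:2]-O)*1000).round(1))
c=robot.read_camera("scene")
cv2.imwrite("pics/s7.png",cv2.resize(c["color"][195:275,310:415],None,fx=7.5,fy=7.5,interpolation=cv2.INTER_CUBIC))
def P(x,y,z):
    p=RF@[x/1000,y/1000]+O; u=proj(c,[*p,z/1000]); return ((u-[310,195]+.5)*7.5).round(0)
for z in (18,26,37): print("finger ctr z",z,P(56.7,-6.2,z))
print("cap0",P(56,0,26),"cap edges y",P(56,-23,26),P(56,23,26))
cv2.imwrite("pics/w7c.png",cv2.resize(w["color"][230:370,240:420],None,fx=4,fy=4,interpolation=cv2.INTER_CUBIC))
```

```text
(333, 285) [52.1 -2.3]
(288, 285) [ 52.1 -23.8]
(379, 285) [52.1 19.8]
finger ctr z 18 [451. 399.]
finger ctr z 26 [452. 381.]
finger ctr z 37 [453. 357.]
cap0 [441. 376.] cap edges y [476. 399.] [407. 353.]
```

View pics/s7.png

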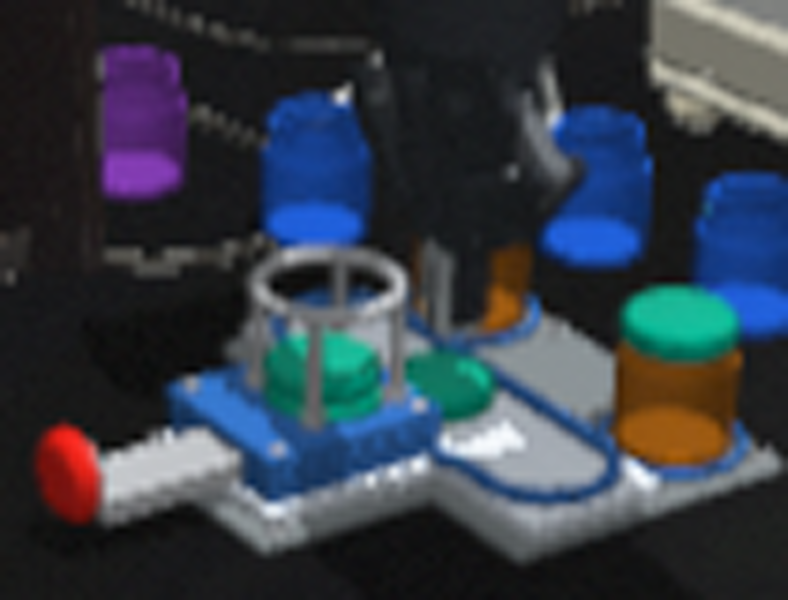

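View pics/w7c.png

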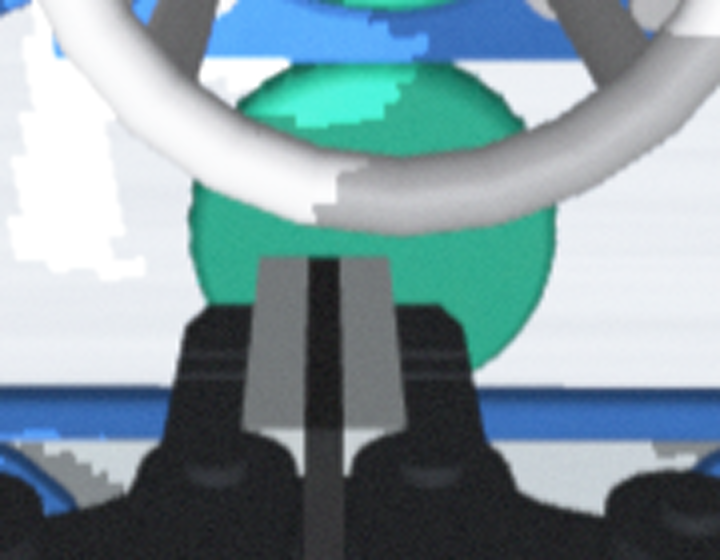

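Run:
```python
from h import *
w=np.load("w7.npz"); s=np.load("scene0.npz")
def line(c,u,v):
    a=ray(c,u,v,0.0);b=ray(c,u,v,.1); return a,(b-a)/np.linalg.norm(b-a)
for wp,sp in [((321,294.5),(368.7,238.3)),((304,294.5),(369.5,239)),((339,294.5),(367,237.5))]:
    a,d=line(w,*wp); b,e=line(s,*sp)
    t=np.linalg.lstsq(np.column_stack([d,-e]),b-a,rcond=None)[0]; p=a+d*t[0];q=b+e*t[1]; m=(p+q)/2
    print((RF.T@(m[:2]-O)*1000).round(1),(m[2]*1000).round(1),"gap",(np.linalg.norm(p-q)*1000).round(1))
# check wrist z scale using known features: jar seat / base edges width in y at z=6: T plate left/right edges
```

```text
[47.1 -8.9] 52.4 gap 4.1
[ 45.9 -15.5] 53.6 gap 2.7
[46.9 -1.4] 52.1 gap 3.4
```

The cap has not moved, and triangulation puts the shut fingertips at z≈52 mm, about 14 mm behind the reported TCP instead of 19 mm ahead. I'll go back to the start side, shift slightly away from the magazine, and descend further in steps while watching the force.

Emit:
jog_arm([
  {"delta_pos": [-10, 2, -3], "rot": [0, 0, 0], "gripper": 1},
  {"delta_pos": [-25, 4, -3], "rot": [0, 0, 0], "gripper": 1},
  {"delta_pos": [-40, 5, -3], "rot": [0, 0, 0], "gripper": 1},
  {"delta_pos": [-48, 5, -3], "rot": [0, 0, 0], "gripper": 1},
  {"delta_pos": [-48, 5, -3], "rot": [0, 0, 0], "gripper": 1},
  {"delta_pos": [-48, 5, 5], "rot": [0, 0, 0], "gripper": 1},
  {"delta_pos": [-48, 5, 12], "rot": [0, 0, 0], "gripper": 1},
  {"delta_pos": [-48, 5, 18], "rot": [0, 0, 0], "gripper": 1},
  {"delta_pos": [-48, 5, 18], "rot": [0, 0, 0], "gripper": 1},
  {"delta_pos": [-48, 5, 18], "rot": [0, 0, 0], "gripper": 1},
])

```text
clock: 12.5
ee_pos: [0.4814, -0.0929, 0.0196]
eef_rot: [0.001, 0.998, -0.063, 0.001]
contact_force: [0.3, -0.2, -0.1]
finger_gap: -0.002
```

Run:
```python
from h import *
from cell import robot
st(robot,[(62,-52,5)])
w=wrist(robot,0,0); cv2.imwrite("pics/w8.png",w["color"]); np.savez("w8.npz",**w)
c=robot.read_camera("scene"); cv2.imwrite("pics/s8.png",cv2.resize(c["color"][195:275,310:415],None,fx=7.5,fy=7.5,interpolation=cv2.INTER_CUBIC))
```

```text
t 12.50 feeder-frame TCP mm [ 61.7 -54.2] z 19.6 F(feeder) [0.12 0.29] -0.08 gap -0.002
rot to aligned [ 0.002 -0.001 -0.   ]
(62, -52, 5) delta [ 2.2  0.3 14.6]
```

View pics/s8.png

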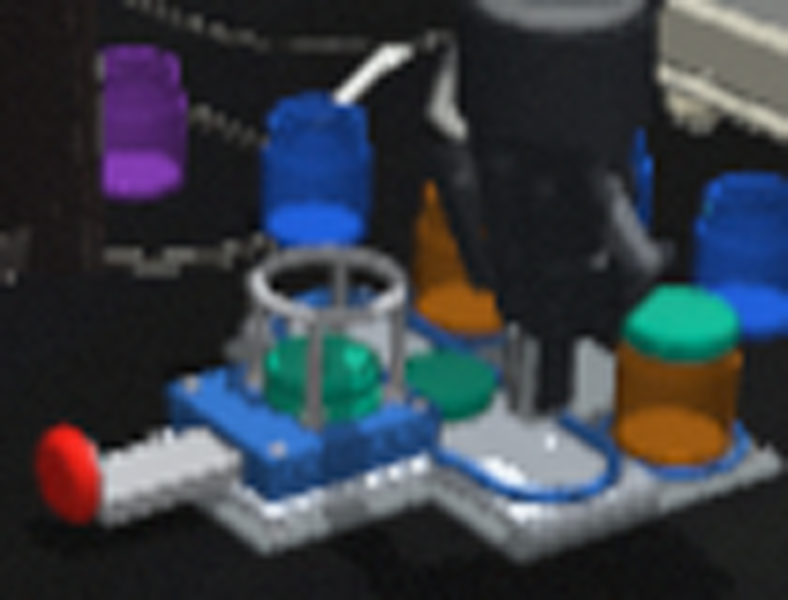

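View pics/w8.png

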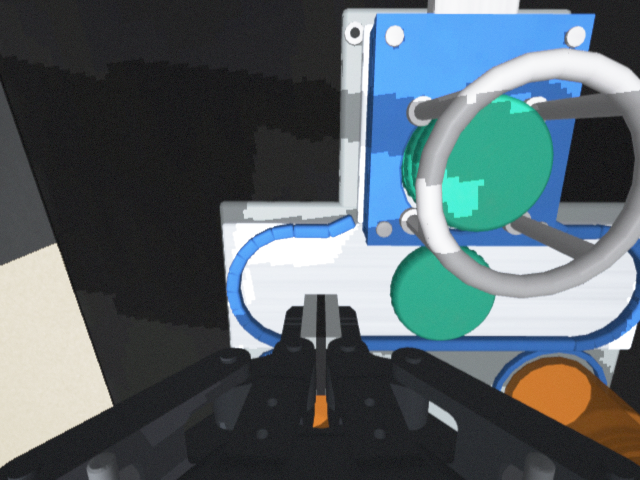

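Emit:
jog_arm([
  {"delta_pos": [0, 0, 3], "rot": [0, 0, 0], "gripper": 1},
  {"delta_pos": [0, 0, 6], "rot": [0, 0, 0], "gripper": 1},
  {"delta_pos": [0, 0, 8], "rot": [0, 0, 0], "gripper": 1},
  {"delta_pos": [0, 0, 8], "rot": [0, 0, 0], "gripper": 1},
])

```text
clock: 13.1
ee_pos: [0.4811, -0.0929, 0.0113]
eef_rot: [0.001, 0.998, -0.063, 0.0]
contact_force: [0.2, -0.5, 0.5]
finger_gap: 0.005
```

Emit:
jog_arm([
  {"delta_pos": [0, 0, 2], "rot": [0, 0, 0], "gripper": 1},
  {"delta_pos": [0, 0, 4], "rot": [0, 0, 0], "gripper": 1},
  {"delta_pos": [0, 0, 5], "rot": [0, 0, 0], "gripper": 1},
  {"delta_pos": [0, 0, 5], "rot": [0, 0, 0], "gripper": 1},
])

```text
clock: 13.6
ee_pos: [0.4812, -0.0929, 0.0065]
eef_rot: [0.001, 0.998, -0.063, 0.0]
contact_force: [-0.2, 0.0, 0.6]
finger_gap: 0.005
```

Run:
```python
from h import *
from cell import robot
st(robot,[(62,-52,5)])
w=wrist(robot,0,0); np.savez("w9.npz",**w)
c=robot.read_camera("scene"); cv2.imwrite("pics/s9.png",cv2.resize(c["color"][195:275,310:415],None,fx=7.5,fy=7.5,interpolation=cv2.INTER_CUBIC))
```

```text
t 13.60 feeder-frame TCP mm [ 61.7 -54.4] z 6.5 F(feeder) [ 0.   -0.16] 0.62 gap 0.005
rot to aligned [ 0.002 -0.001 -0.   ]
(62, -52, 5) delta [2.4 0.3 1.5]
```

View pics/s9.png

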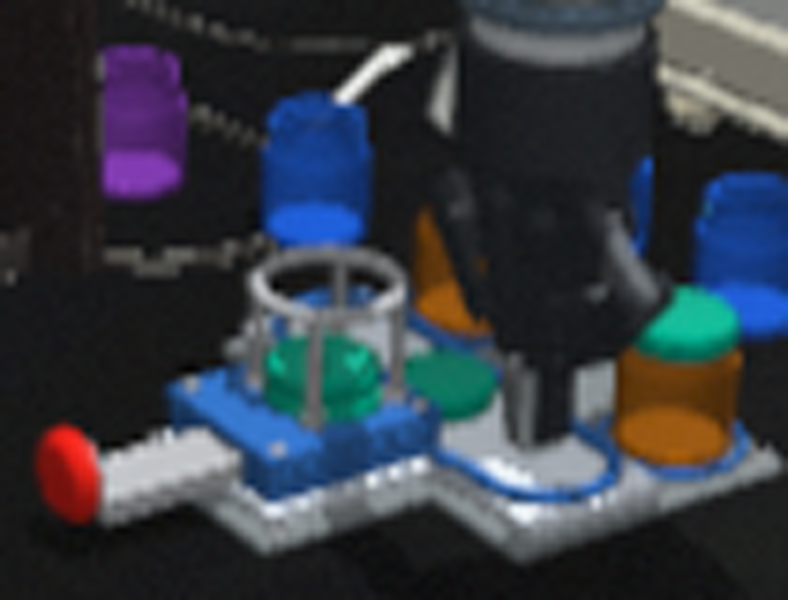

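Run:
```python
from h import *
c=np.load("scene0.npz")
for z in (14,20,26):
  for x,y in [(51,-54),(51,-68),(51,-40),(73,-68)]:
    p=RF@[x/1000,y/1000]+O; print(z,x,y,((proj(c,[*p,z/1000])-[310,195]+.5)*7.5).round(0))
```

```text
14 51 -54 [513. 461.]
14 51 -68 [536. 476.]
14 51 -40 [491. 447.]
14 73 -68 [581. 462.]
20 51 -54 [514. 448.]
20 51 -68 [537. 463.]
20 51 -40 [492. 433.]
20 73 -68 [582. 448.]
26 51 -54 [515. 434.]
26 51 -68 [537. 449.]
26 51 -40 [493. 420.]
26 73 -68 [583. 434.]
```

Emit:
jog_arm([
  {"delta_pos": [0, 0, 2], "rot": [0, 0, 0], "gripper": 1},
  {"delta_pos": [0, 0, 3.5], "rot": [0, 0, 0], "gripper": 1},
  {"delta_pos": [0, 0, 3.5], "rot": [0, 0, 0], "gripper": 1},
])

```text
clock: 14.08
ee_pos: [0.4813, -0.0929, 0.0031]
eef_rot: [0.001, 0.998, -0.063, 0.001]
contact_force: [0.0, 0.2, 0.6]
finger_gap: 0.004
```

Emit:
jog_arm([
  {"delta_pos": [5, 0, 0], "rot": [0, 0, 0], "gripper": 1},
  {"delta_pos": [9, 0, 0], "rot": [0, 0, 0], "gripper": 1},
  {"delta_pos": [12, 0, 0], "rot": [0, 0, 0], "gripper": 1},
  {"delta_pos": [15, 0, 0], "rot": [0, 0, 0], "gripper": 1},
  {"delta_pos": [18, 0, 0], "rot": [0, 0, 0], "gripper": 1},
  {"delta_pos": [21, 0, 0], "rot": [0, 0, 0], "gripper": 1},
  {"delta_pos": [24, 0, 0], "rot": [0, 0, 0], "gripper": 1},
  {"delta_pos": [27, 0, 0], "rot": [0, 0, 0], "gripper": 1},
  {"delta_pos": [30, 0, 0], "rot": [0, 0, 0], "gripper": 1},
  {"delta_pos": [30, 0, 0], "rot": [0, 0, 0], "gripper": 1},
])

```text
clock: 15.32
ee_pos: [0.5113, -0.0967, 0.0031]
eef_rot: [0.001, 0.998, -0.063, 0.001]
contact_force: [0.6, -0.9, -0.5]
finger_gap: 0.001
```

Run:
```python
from h import *
from cell import robot
st(robot)
w=wrist(robot,0,0); np.savez("w10.npz",**w); cv2.imwrite("pics/w10.png",w["color"])
```

```text
t 15.32 feeder-frame TCP mm [ 61.7 -24.1] z 3.1 F(feeder) [0.77 0.73] -0.54 gap 0.001
rot to aligned [ 0.002 -0.001 -0.   ]
```

View pics/w10.png

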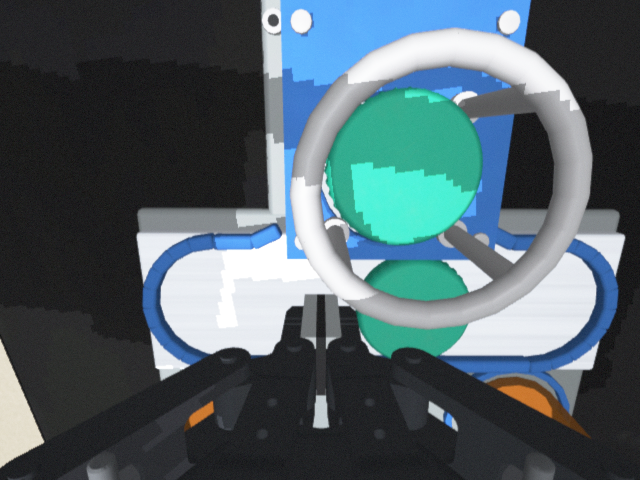

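The cap (357–470 px wide, centre 413) now touches the finger back at column 357, at about y=14, so the push is working. I'll continue towards the pocket.

Emit:
jog_arm([
  {"delta_pos": [3, 0, 0], "rot": [0, 0, 0], "gripper": 1},
  {"delta_pos": [6, 0, 0], "rot": [0, 0, 0], "gripper": 1},
  {"delta_pos": [9, 0, 0], "rot": [0, 0, 0], "gripper": 1},
  {"delta_pos": [12, 0, 0], "rot": [0, 0, 0], "gripper": 1},
  {"delta_pos": [15, 0, 0], "rot": [0, 0, 0], "gripper": 1},
  {"delta_pos": [18, 0, 0], "rot": [0, 0, 0], "gripper": 1},
  {"delta_pos": [21, 0, 0], "rot": [0, 0, 0], "gripper": 1},
  {"delta_pos": [24, 0, 0], "rot": [0, 0, 0], "gripper": 1},
  {"delta_pos": [27, 0, 0], "rot": [0, 0, 0], "gripper": 1},
  {"delta_pos": [30, 0, 0], "rot": [0, 0, 0], "gripper": 1},
  {"delta_pos": [33, 0, 0], "rot": [0, 0, 0], "gripper": 1},
  {"delta_pos": [36, 0, 0], "rot": [0, 0, 0], "gripper": 1},
  {"delta_pos": [38, 0, 0], "rot": [0, 0, 0], "gripper": 1},
  {"delta_pos": [40, 0, 0], "rot": [0, 0, 0], "gripper": 1},
  {"delta_pos": [42, 0, 0], "rot": [0, 0, 0], "gripper": 1},
  {"delta_pos": [44, 0, 0], "rot": [0, 0, 0], "gripper": 1},
  {"delta_pos": [46, 0, 0], "rot": [0, 0, 0], "gripper": 1},
  {"delta_pos": [48, 0, 0], "rot": [0, 0, 0], "gripper": 1},
  {"delta_pos": [48, 0, 0], "rot": [0, 0, 0], "gripper": 1},
])

```text
clock: 17.75
ee_pos: [0.5588, -0.1028, 0.0032]
eef_rot: [0.001, 0.998, -0.063, 0.001]
contact_force: [-0.3, 0.5, -0.0]
finger_gap: 0.002
```

Run:
```python
from h import *
from cell import robot
st(robot)
w=wrist(robot,0,0); np.savez("w11.npz",**w); cv2.imwrite("pics/w11.png",w["color"])
```

```text
t 17.75 feeder-frame TCP mm [61.8 23.8] z 3.2 F(feeder) [-0.47 -0.39] -0.03 gap 0.002
rot to aligned [ 0.002 -0.001 -0.   ]
```

View pics/w11.png

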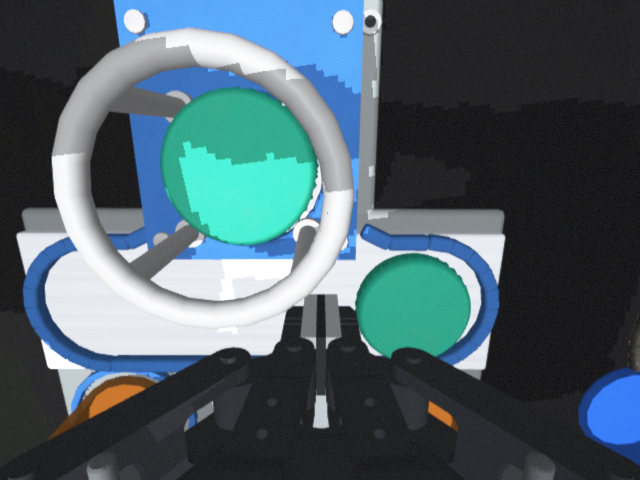

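The cap is at (413,308) inside the horseshoe, with a small gap to the end wall (cap edge about 470, wall about 482). I'll push the last millimetres until the force shows it is seated.

Emit:
jog_arm([
  {"delta_pos": [1, 0, 0], "rot": [0, 0, 0], "gripper": 1},
  {"delta_pos": [2, 0, 0], "rot": [0, 0, 0], "gripper": 1},
  {"delta_pos": [3, 0, 0], "rot": [0, 0, 0], "gripper": 1},
  {"delta_pos": [4, 0, 0], "rot": [0, 0, 0], "gripper": 1},
  {"delta_pos": [4.5, 0, 0], "rot": [0, 0, 0], "gripper": 1},
  {"delta_pos": [4.5, 0, 0], "rot": [0, 0, 0], "gripper": 1},
])

```text
clock: 18.55
ee_pos: [0.5632, -0.1034, 0.0032]
eef_rot: [0.001, 0.998, -0.063, 0.001]
contact_force: [-0.0, 1.0, -0.3]
finger_gap: -0.001
```

Run:
```python
from h import *
from cell import robot
st(robot)
w=wrist(robot,0,0); np.savez("w12.npz",**w); cv2.imwrite("pics/w12.png",cv2.resize(w["color"][200:400,300:540],None,fx=3,fy=3,interpolation=cv2.INTER_CUBIC))
```

```text
t 18.55 feeder-frame TCP mm [61.7 28.3] z 3.2 F(feeder) [-0.95 -0.15] -0.32 gap -0.001
rot to aligned [ 0.002 -0.001 -0.   ]
```

View pics/w12.png

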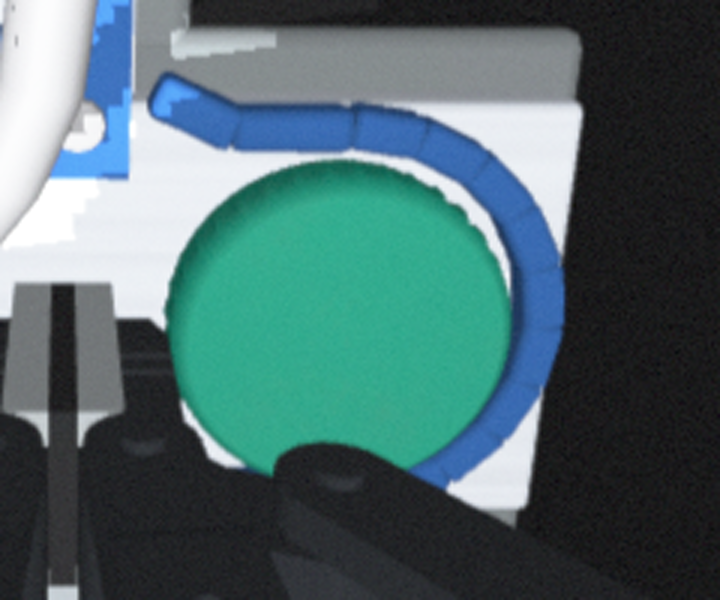

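Emit:
jog_arm([
  {"delta_pos": [0.7, 0, 0], "rot": [0, 0, 0], "gripper": 1},
  {"delta_pos": [1.2, 0, 0], "rot": [0, 0, 0], "gripper": 1},
  {"delta_pos": [1.2, 0, 0], "rot": [0, 0, 0], "gripper": 1},
])

```text
clock: 18.98
ee_pos: [0.5644, -0.1035, 0.0032]
eef_rot: [0.001, 0.998, -0.063, 0.001]
contact_force: [0.1, 0.2, 0.2]
finger_gap: -0.002
```

Emit:
jog_arm([
  {"delta_pos": [0.8, 0, 0], "rot": [0, 0, 0], "gripper": 1},
  {"delta_pos": [1.5, 0, 0], "rot": [0, 0, 0], "gripper": 1},
  {"delta_pos": [1.5, 0, 0], "rot": [0, 0, 0], "gripper": 1},
])

```text
clock: 19.35
ee_pos: [0.5658, -0.1037, 0.0032]
eef_rot: [0.001, 0.998, -0.063, 0.0]
contact_force: [0.2, 0.5, 0.0]
finger_gap: 0.003
```

Run:
```python
from h import *
from cell import robot
st(robot)
w=wrist(robot,0,0); np.savez("w13.npz",**w); cv2.imwrite("pics/w13.png",cv2.resize(w["color"][200:400,300:540],None,fx=3,fy=3,interpolation=cv2.INTER_CUBIC))
for u,v,z in [(467,303,.026),(356,305,.026),(413,309,.026),(487,300,.02)]:print(u,(RF.T@(ray(w,u,v,z)[:2]-O)*1000).round(1))
```

```text
t 19.35 feeder-frame TCP mm [61.8 30.9] z 3.2 F(feeder) [-0.49  0.11] 0.02 gap 0.003
rot to aligned [ 0.002 -0.001 -0.   ]
467 [50.1 85.2]
356 [50.9 42.5]
413 [52.6 64.6]
487 [51.7 95.7]
```

View pics/w13.png

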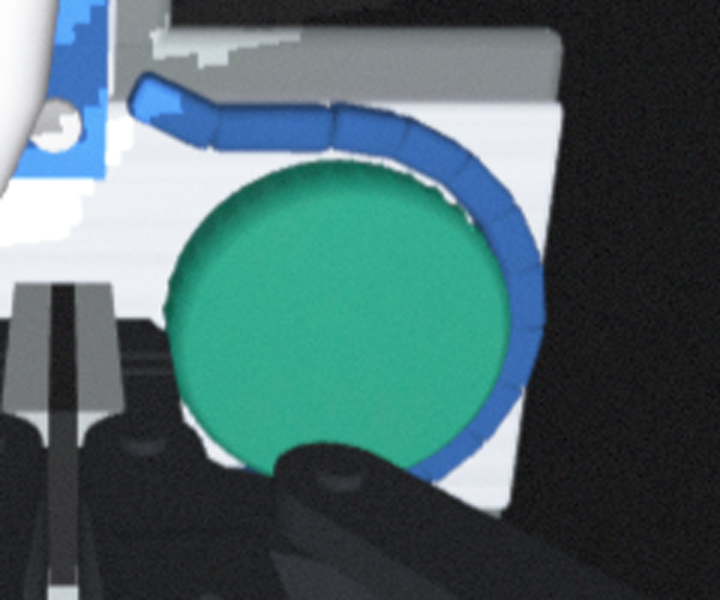

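Emit:
jog_arm([
  {"delta_pos": [0.5, 0, 0], "rot": [0, 0, 0], "gripper": 1},
  {"delta_pos": [1, 0, 0], "rot": [0, 0, 0], "gripper": 1},
  {"delta_pos": [1, 0, 0], "rot": [0, 0, 0], "gripper": 1},
])

```text
clock: 19.77
ee_pos: [0.5664, -0.1039, 0.0031]
eef_rot: [0.001, 0.998, -0.063, 0.0]
contact_force: [-3.1, -0.4, 1.4]
finger_gap: -0.002
```

The force rose to -3 N against the push, so the cap is against the end wall. I'll back off straight, then rise.

Emit:
jog_arm([
  {"delta_pos": [-3, 0, 0], "rot": [0, 0, 0], "gripper": 1},
  {"delta_pos": [-8, 0, 0], "rot": [0, 0, 0], "gripper": 1},
  {"delta_pos": [-14, 0, 0], "rot": [0, 0, 0], "gripper": 1},
  {"delta_pos": [-16, 0, 0], "rot": [0, 0, 0], "gripper": 1},
  {"delta_pos": [-16, 0, -15], "rot": [0, 0, 0], "gripper": 1},
  {"delta_pos": [-16, 0, -50], "rot": [0, 0, 0], "gripper": 1},
  {"delta_pos": [-16, 0, -100], "rot": [0, 0, 0], "gripper": 1},
  {"delta_pos": [-16, 0, -150], "rot": [0, 0, 0], "gripper": 1},
  {"delta_pos": [-60, 0, -200], "rot": [0, 0, 0], "gripper": 1},
  {"delta_pos": [-110, 40, -200], "rot": [0, 0, 0], "gripper": 1},
  {"delta_pos": [-130, 90, -200], "rot": [0, 0, 0], "gripper": 1},
  {"delta_pos": [-130, 140, -200], "rot": [0, 0, 0], "gripper": 1},
  {"delta_pos": [-130, 190, -200], "rot": [0, 0, 0], "gripper": 1},
  {"delta_pos": [-130, 240, -200], "rot": [0, 0, 0], "gripper": 1},
  {"delta_pos": [-130, 240, -200], "rot": [0, 0, 0], "gripper": 1},
  {"delta_pos": [-130, 240, -200], "rot": [0, 0, 0], "gripper": 1},
])

```text
clock: 21.78
ee_pos: [0.4074, -0.3249, 0.2042]
eef_rot: [0.001, 0.998, -0.064, 0.001]
contact_force: [0.0, 0.3, 0.2]
finger_gap: 0.001
```

Run:
```python
from h import *
from cell import robot
st(robot)
c=robot.read_camera("top"); cap(c)
cv2.imwrite("pics/t9.png",cv2.resize(c["color"][200:350,270:470],None,fx=4,fy=4,interpolation=cv2.INTER_CUBIC))
c=robot.read_camera("scene"); cv2.imwrite("pics/s10.png",cv2.resize(c["color"][180:280,295:435],None,fx=5,fy=5,interpolation=cv2.INTER_CUBIC))
```

```text
t 21.77 feeder-frame TCP mm [301.2 -98.4] z 204.2 F(feeder) [-0.34 -0.01] 0.23 gap 0.001
rot to aligned [ 0.002 -0.002 -0.001]
cap px 361.1 242.6 9.075207710266113 [54.5 67.8] centroid 361.3 242.9 245.0 [55. 67.]
```

View pics/t9.png

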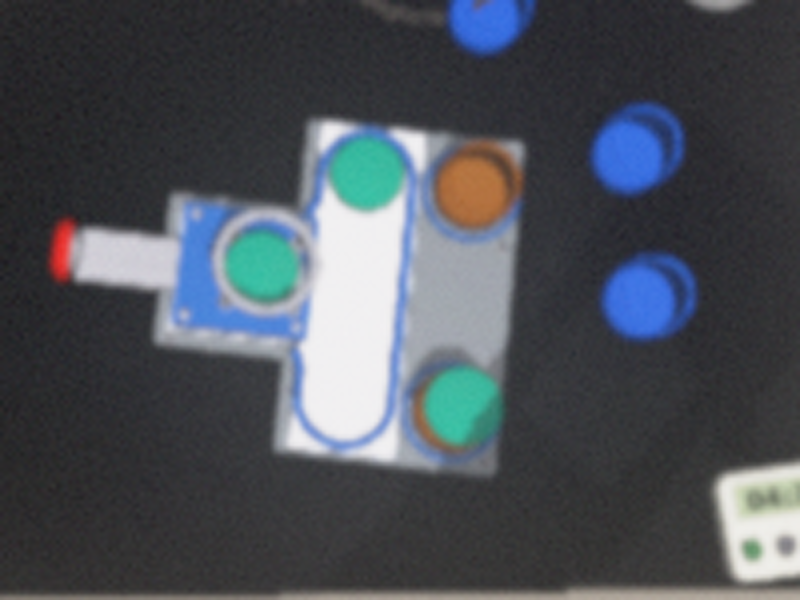

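View pics/s10.png

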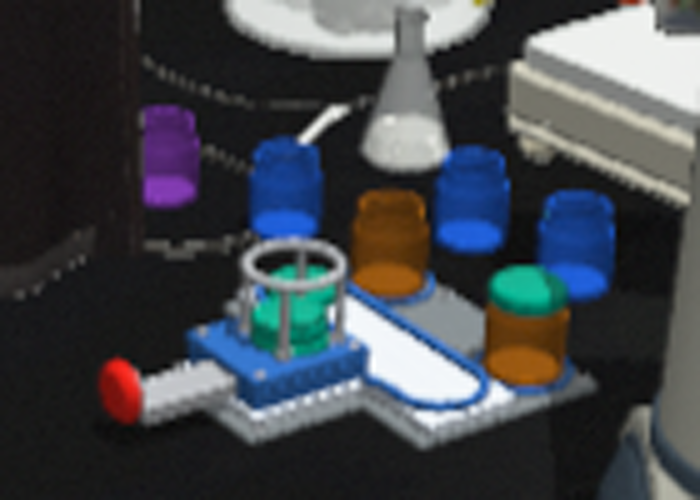

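The top view shows the cap seated in the pocket beside the open jar (crop 367,172), measured at (55,67) against the nominal (56,66). The plunger is out, the jars have not moved, and the arm is clear of everything, so I'm handing the job in.

```bash
python3 -c "
from cell import robot
print(robot.job_done())"
```

```text
the job is handed in; nothing more can be done
None
```

I pressed the plunger home once, which fed one cap, and the spring brought the plunger back out. I then pushed the cap along the deck into pocket_a, the pocket beside the open amber jar, and handed the job in at about 22 s on the robot's clock (limit 45 s).

**Last checks:**
- **Press:** at full stroke the force rose to about 15 N with no further travel, so the plunger was against its stop.
- **Cap:** pushing it the last bit gave about 3 N against the end wall. The top camera then put its centre at about (55, 67) mm from the feeder's origin, against the nominal (56, 66).
- **Surroundings:** the plunger is out, and the jars and timer look unmoved. I did not look again at the sample jar and the orange cap, but the arm's path stayed away from them. The rest of the stack is still in the magazine, and the arm is clear of everything. I did not measure the second cap's height; I only saw in the pictures that the stack had dropped.

**What disagreed:** the shut fingertips were about 14 mm behind the reported tool point, not 19 mm ahead of it as the interface text says.
- **First pass missed:** the fingers went over the cap without touching it. I found this by triangulating from two cameras and made the pass again lower.
- **Press contact:** by the same offset, the fingertips met the button only near its top edge.

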